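Sort the jeweller's bench tools into their trays

ROBOT

A 6-joint arm with a two-finger parallel gripper is mounted at the origin on the work surface. World frame = base frame: x ahead of the robot, y to its left, z up, the work surface at z = 0. Lengths are in m, angles in rad, forces in N, time in s.
With the tool pointing down it reaches from about 0.35 to 0.875 m from the base axis. Payload 4.2 kg.
Tool frame: the origin (TCP) lies between the finger pads; the fingertips stand 11 mm ahead of it and the grasp point (between the pads) lies 8 mm behind it; z points along the fingers, y is the line along which they close (so a half turn about z gives the same grasp; the last joint's range is limited). The gripper opens to 85 mm and grips with 20 to 120 N. Pads are 22 mm wide; open, the fingers measure 114 mm over their backs; the gripper's body (76 mm by 85 mm) begins 54 mm behind the grasp point. The pads swing forward as they close: fully open they stand 13 mm farther back than shut.
Start: joints at [1.43, 0.385, 0.008, 0, -1.194, -0.259], TCP at [0.243, 0.576, 0.242] pointing down, gripper open.
Joint ranges: [-3.14, 3.14], [-1.21, 2.06], [-1.07, 1.41], [-3.16, 2.05], [-2.99, -0.16], [-3.1, 3.1]. Speed limits (rad/s): [2.79, 2.79, 3.14, 3.14, 3.14, 3.14].

INTERFACE

Orientations are given as a rotation vector (axis times angle).
In Python, from bench import * gives the robot as it stands. The module is installed in compiled form; this text tells all that it offers.
- The arm moves only by the tool carry_out, never from a script. Its argument "moves" is a list of rows, each a list of 7 numbers: the shift along the tool's x, y, z in parts of the range, where 1.0 means 300 mm, then the turn, a rotation vector about the tool's x, y, z in normalised numbers (1 is 2 rad), then the closure, from -1 (fully open) to 1 (shut). A call has exactly 5 rows; each row is the pose to reach, as a shift and turn from the pose commanded when the call began, along the tool's axes at that moment; what a row does not reach only later rows make up. A row lasts 1/10 s, in which the tool goes at most 50 mm and 8.59 degrees, less where a joint would pass 70% of its speed; a pose out of reach is approached as far as the arm can. No shift or turn number may pass 1 either way. A call with a gripper value outside its range is refused whole. The fingers move at their own pace and stop on an object; the grip force is fixed at half the most. Time passes only in rows, so rows that repeat a pose let the fingers close, or fill a call up. It gives the time, the measured TCP pose, the force, the opening and the grip force at its end, in the units of the state.
- read_state(): the state, without advancing time (a new reading comes with each control period).
- camera(name): name is "scene" or "top" or "wrist"; returns (picture, depth): 384x512x3 uint8, red, green, blue; 384x512 float32, m along the optical axis (not along the pixel's ray), 0 where there is no reading.
- get_calibration(name): a dict with "mtx" (3x3 intrinsics, pixels), "R" (3x3) and "t" (3): a world point X has camera coordinates R X + t; the wrist camera has in their place "mount" (4x4, takes a point from camera to tool coordinates, whose origin is the TCP and whose axes are the flange's). Camera axes: x right, y down, z forward; pixel columns grow to the right and rows downward; lengths in m; the calibration is good to about 2 mm. A picture is of the moment at which its call begins: read the wrist's pose just before it. get_calibration takes no time and is no camera call.
- sign_off(): hands the job in; it is judged then, once.
The state is a dict: "time": time; "qpos": joint angles; "joint_velocities": joint speeds; "joint_torque": joint torques, N m; "tcp_pos": TCP position; "tcp_rot": TCP orientation; "force": force on the tool from outside, world axes, zero at the start; "ft_torque": the same for the moment, N m; "finger_gap": finger opening in m; "gripper_force": force on a finger pad.
Only numpy, scipy, OpenCV 4.12 (cv2) and the standard library are available. Lean on these libraries where they do the work, as an engineer would, in place of code of your own. Each camera call takes 0.05 s, during which the arm holds its last target. There are 200 camera calls.

TASK

Tidy the jeweller's bench: stand both steel ring blanks on end next to each other in the round dish, lay both punches next to each other along the long tray, and put the dapping block in the small square tray with its hollows facing up. Everything must rest flat on the floor of its tray with nothing on top of anything else; set the pieces down rather than dropping them, and leave the jar and the wooden ring clamp where they are.

Things in the scene. Friction and masses are not known exactly. Their poses are not given: they have to be found in the camera images.
- ring1: First ring blank: a short bright steel tube standing on its open end, 44 mm outer and 36 mm inner diameter, 24 mm high, about 70 g. Origin at its middle (on the axis, 12 mm above its underside); z along its axis, up; x and y arbitrary. The two ring blanks are alike and either may go on either side
- ring2: Second ring blank: a short bright steel tube standing on its open end, 44 mm outer and 36 mm inner diameter, 24 mm high, about 70 g. Origin at its middle (on the axis, 12 mm above its underside); z along its axis, up; x and y arbitrary. The two ring blanks are alike and either may go on either side
- punch1: First punch: a steel bar lying flat, 96 mm long; the shank is 16 x 16 mm square and dark (x from -48 to +22 mm), the rest is a short bright round taper ending in a 6 mm tip at +x. About 120 g. Origin at mid-length on the bar's centre line, 8 mm above its underside; x along the bar towards the tip. The two punches are alike and either may go on either side
- punch2: Second punch: a steel bar lying flat, 96 mm long; the shank is 16 x 16 mm square and dark (x from -48 to +22 mm), the rest is a short bright round taper ending in a 6 mm tip at +x. About 120 g. Origin at mid-length on the bar's centre line, 8 mm above its underside; x along the bar towards the tip. The two punches are alike and either may go on either side
- dapping_block: Dapping block: a bright steel cube, 42 mm on each edge, with four dark round hollows of different sizes on its top face; about 450 g. Origin at the cube's centre, 21 mm above its underside; z up, x and y square to its sides
- dish: Round dish of light wood, fixed to the bench: inner diameter 140 mm, outer 150 mm, flat floor 5 mm above the bench, rim 13 mm above the bench. Origin at its centre on the underside (bench level); z up
- long_tray: Long rectangular tray of light wood, fixed to the bench: inner 130 mm along its x by 90 mm along its y, walls 5 mm thick, flat floor 5 mm above the bench, rim 13 mm above the bench. Origin at its centre on the underside; x along its length, z up
- square_tray: Small square tray of light wood, fixed to the bench: inner 80 x 80 mm, walls 5 mm thick, flat floor 5 mm above the bench, rim 13 mm above the bench. Origin at its centre on the underside; x and y square to its walls, z up
- jar: Small amber glass jar with a black cap, loose, to be left alone: 44 mm diameter, 52 mm tall. Origin at the centre of its underside, z up
- ring_clamp: Ring clamp, a dark wooden bar with a brass band and a black end, loose, to be left alone: 90 mm long (its x), 26 mm wide, 20 mm high. Origin at the centre of its underside, z up
Mind the look-alikes: they are no part of the job. What is shaped like the dapping_block but blue is not meant.

How it is judged:
At the end, for the whole second after the job is handed in: Rings upright on the dish floor within 50 mm of its centre; punches level on the long tray floor, within 0.35 rad of its length, 22 mm (along) and 40 mm (across) of its centre; block on the square tray floor, hollows up, within 22 mm of centre; tilts under 0.12 rad; all released, still (horizontal distance between each of ring1, ring2 and dish below 0.05 m and z of ring1 in the frame of dish between 0.012 and 0.022 m and angle between the z axis of each of ring1, ring2 and the z axis of dish, either way round below 0.12 rad and linear speed of each of ring1, ring2, punch1, punch2, dapping_block below 0.02 m/s and angular speed of each of ring1, ring2, punch1, punch2, dapping_block below 0.2 rad/s and z of ring2 in the frame of dish between 0.012 and 0.022 m and x of punch1 in the frame of long_tray between -0.022 and 0.022 m and y of punch1 in the frame of long_tray between -0.04 and 0.04 m and z of punch1 in the frame of long_tray between 0.009 and 0.017 m and angle between the x axis of each of punch1, punch2 and the x axis of long_tray, either way round below 0.35 rad and angle between punch1's own x axis and vertical between 1.45 and 1.69 rad and x of punch2 in the frame of long_tray between -0.022 and 0.022 m and y of punch2 in the frame of long_tray between -0.04 and 0.04 m and z of punch2 in the frame of long_tray between 0.009 and 0.017 m and angle between punch2's own x axis and vertical between 1.45 and 1.69 rad and x of dapping_block in the frame of square_tray between -0.022 and 0.022 m and y of dapping_block in the frame of square_tray between -0.022 and 0.022 m and z of dapping_block in the frame of square_tray between 0.021 and 0.031 m and angle between dapping_block's own z axis and vertical below 0.12 rad); the robot touches nothing.
It fails at once if the jar is shifted by more than 30 mm (distance of jar from where it was at the start of the episode above 0.03 m).
It fails at once if the ring clamp is shifted by more than 30 mm (distance of ring_clamp from where it was at the start of the episode above 0.03 m).
It fails at once if a work piece is dropped (it comes down on to the bench or a tray at over 0.9 m/s, a fall of 4 cm or more) ((linear speed of ring1 above 0.9 m/s and height (world z) of ring1 below 0.045 m) or (linear speed of ring2 above 0.9 m/s and height (world z) of ring2 below 0.045 m) or (linear speed of punch1 above 0.9 m/s and height (world z) of punch1 below 0.045 m) or (linear speed of punch2 above 0.9 m/s and height (world z) of punch2 below 0.045 m) or (linear speed of dapping_block above 0.9 m/s and height (world z) of dapping_block below 0.045 m)).
It also fails if it takes over 109 s, if anything falls off the work surface, if the arm or the gripper's body presses on something with over 40 N, if the wrist force passes 120 N, or if a joint passes its speed limit or range.

## Working session

There is one attempt and no reset: what is moved stays moved. The work goes in short steps, Python scripts to look and compute and a tool call to move; the robot and the scene stay as the last step left them, time stands still between calls to the robot, and variables do not carry over. Pictures are saved under pics/ and viewed, at most 14 in all, crops included, and the job is handed in when it is done.

Besides the shell and the picture viewer there is one more tool, called after "Call:" as name([rows], argument=value, ...), one row to a line, values as JSON. carry_out: Moves the arm, as the interface text tells. Its arguments: {"type":"object","properties":{"moves":{"type":"array","items":{"type":"array","items":{"type":"number"}}}},"required":["moves"]}

```bash
mkdir -p pics; python3 - <<'E'
from bench import *
import cv2,numpy as np
s=read_state();print(s['time'],s['tcp_pos'],s['tcp_rot'],s['finger_gap'])
for n in ("scene","top"):
    p,d=camera(n);cv2.imwrite(f'pics/{n}0.png',p[:,:,::-1]);np.savez(f'{n}0.npz',p=p,d=d)
    c=get_calibration(n);print(n,c)
print(get_calibration("wrist"))
E
```

```text
0.0 [0.24303835 0.57519882 0.24124724] [ 3.07688853e+00 -6.23818980e-01 -5.76339781e-04] 0.08560114005434424
scene {'mtx': array([[368.49062231,   0.        , 257.21690581],
       [  0.        , 368.49062231, 194.8484344 ],
       [  0.        ,   0.        ,   1.        ]]), 'R': array([[-0.27252443,  0.96214536, -0.00259539],
       [ 0.82852947,  0.23330508, -0.50902618],
       [-0.48915166, -0.14087242, -0.86074712]]), 't': array([ 0.16145626, -0.39971338,  1.20018456])}
top {'mtx': array([[384.98367688,   0.        , 252.89658596],
       [  0.        , 384.98367688, 186.77251771],
       [  0.        ,   0.        ,   1.        ]]), 'R': array([[-0.00767926, -0.99989186,  0.01254203],
       [-0.9961171 ,  0.00654903, -0.08779422],
       [ 0.08770259, -0.01316752, -0.99605967]]), 't': array([0.00199946, 0.48952193, 1.04930988])}
{'mtx': array([[267.49920294,   0.        , 255.97547898],
       [  0.        , 267.49920294, 189.25323512],
       [  0.        ,   0.        ,   1.        ]]), 'mount': array([[-3.73198510e-05, -9.64641934e-01, -2.63563915e-01,
         6.55187133e-02],
       [ 9.99999561e-01,  2.10752211e-04, -9.12948405e-04,
        -2.23134627e-04],
       [ 9.36214993e-04, -2.63563833e-01,  9.64641503e-01,
        -1.31602185e-01],
       [ 0.00000000e+00,  0.00000000e+00,  0.00000000e+00,
         1.00000000e+00]])}
```

View pics/top0.png

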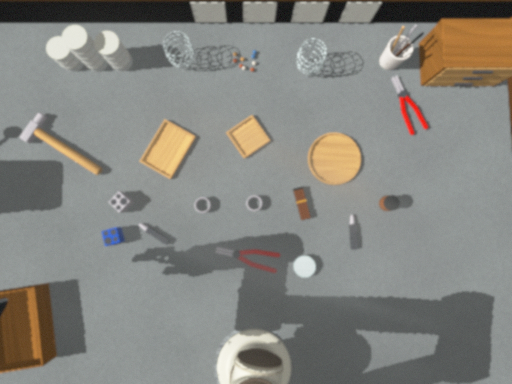

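View pics/scene0.png

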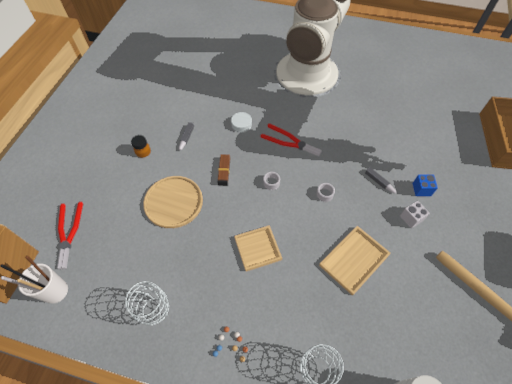

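Top view, candidates: bright dapping block at (120,202), with the blue cube at (112,236) as its look-alike. The rings are at (203,205) and (255,203), and the white lid at (305,266) isn't one. The punches are at about (155,234) and (353,232), and the pliers' jaws at (230,251) aren't one. The trays are at (169,149) and (249,136), the dish at (335,158), the clamp at (303,203) and the jar at (388,202). I'll take the bright block with hollows, then check it in a close crop.

```bash
cat > h.py <<'E'
import cv2,numpy as np
from bench import *
from scipy.spatial.transform import Rotation as Rn
def cloud(n,d,pose=None):
    c=get_calibration(n);K=c['mtx'];v,u=np.mgrid[:d.shape[0],:d.shape[1]]
    P=np.stack([(u-K[0,2])*d/K[0,0],(v-K[1,2])*d/K[1,1],d],-1)
    if 'R' in c: return (P-c['t'])@c['R']
    M=c['mount'];P=P@M[:3,:3].T+M[:3,3]
    return P@Rn.from_rotvec(pose[1]).as_matrix().T+pose[0]
def blobs(W,ok,zmin,lo=40,hi=6000):
    m=((W[...,2]>zmin)&ok).astype(np.uint8)
    n,l,st,ce=cv2.connectedComponentsWithStats(m,connectivity=4)
    for i in range(1,n):
        if not lo<st[i,4]<hi: continue
        w=W[l==i];z=np.percentile(w[:,2],95)
        t=w[w[:,2]>z-.004] if z>.02 else w
        r=cv2.minAreaRect((t[:,:2]*1000).astype(np.float32))
        print('px',ce[i].round(),'n',st[i,4],'z%.1f'%(z*1000),'c',np.round(r[0],1),'size',np.round(r[1],1),'ang%.1f'%r[2],'zmed',round(np.median(w[:,2])*1000,1))
E
python3 - <<'E'
from h import *
f=np.load('top0.npz');W=cloud('top',f['d']);ok=f['d']>0
b=W[280:300,80:200];print('bench z',np.median(b[...,2]))
blobs(W,ok,.005,25)
f2=np.load('scene0.npz');W2=cloud('scene',f2['d']);print('scene');blobs(W2,f2['d']>0,.005,25)
a=cv2.resize(f['p'][185:285,90:225],None,fx=5,fy=5,interpolation=2)[:,:,::-1]
cv2.imwrite('pics/crop1.png',a)
E
```

```text
bench z -0.0006363151969144786
px [397.  49.] n 841 z151.0 c [ 863.8 -405.8] size [51.2 46.5] ang14.9 zmed 73.5
px [88. 50.] n 2721 z150.1 c [861.1 449.6] size [63.4 63.1] ang87.2 zmed 93.2
px [188.  46.] n 102 z112.6 c [867.5 168.9] size [40.4  7.2] ang15.8 zmed 77.6
px [170.  56.] n 101 z114.2 c [844.  222.5] size [46.6 11.9] ang38.0 zmed 67.4
px [318.  63.] n 109 z114.2 c [ 828.8 -185.4] size [13.6 50.8] ang64.4 zmed 72.7
px [299.  59.] n 80 z113.6 c [ 833.2 -128.8] size [28.6  4.1] ang14.6 zmed 65.0
px [253.  53.] n 27 z13.5 c [878.2  -5.2] size [ 9.5 22.8] ang76.6 zmed 10.8
px [242.  66.] n 27 z13.3 c [841.3  27.7] size [19.9 10.4] ang48.2 zmed 9.0
px [407. 105.] n 545 z17.0 c [ 730.1 -446.8] size [176.8  61.6] ang22.7 zmed 12.9
px [ 56. 143.] n 1047 z27.0 c [608.4 526.3] size [236.4  86.9] ang58.9 zmed 22.5
px [248. 136.] n 379 z15.5 c [636.1  13.6] size [91.5 90.3] ang34.3 zmed 10.8
px [166. 148.] n 449 z15.1 c [601.3 241.2] size [102.5 140.2] ang59.5 zmed 11.1
px [334. 157.] n 700 z15.1 c [ 571.  -230.6] size [145.9 148.8] ang87.3 zmed 7.8
px [166. 141.] n 26 z9.4 c [621.9 24
[... 2821 characters left out ...]

px [139. 299.] n 27 z69.5 c [ 839.4 -196.6] size [2.8 0.7] ang7.3 zmed 41.2
px [140. 306.] n 28 z46.6 c [ 849.8 -193.2] size [1.8 0. ] ang112.0 zmed 32.4
px [238. 336.] n 48 z11.5 c [840.   27.5] size [21.3 10.8] ang49.2 zmed 8.6
px [ 64. 363.] n 2043 z132.7 c [ 983.5 -231.7] size [284.2  21.8] ang89.9 zmed 130.7
px [322. 363.] n 594 z112.1 c [856.7 198.8] size [64.  68.7] ang15.7 zmed 66.1
px [235. 348.] n 26 z11.2 c [863.2  27.6] size [ 9.7 10. ] ang46.0 zmed 8.8
px [215. 353.] n 28 z12.0 c [883.   -7.6] size [ 9.9 10.2] ang18.9 zmed 9.1
px [242. 358.] n 26 z10.9 c [878.7  49. ] size [9.9 9.3] ang77.1 zmed 8.9
px [420. 380.] n 267 z119.8 c [835.  371.7] size [12.6 50.9] ang15.7 zmed 117.5
```

View pics/crop1.png

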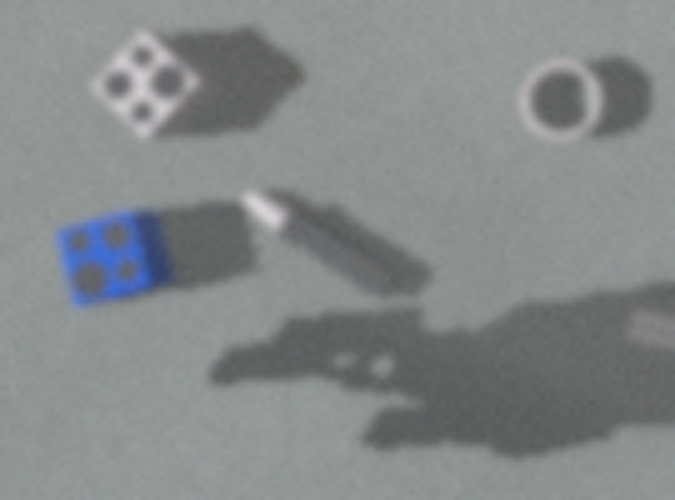

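The crop confirms the choice: the bright cube at crop (145,85) has four dark hollows facing up, the blue cube at (110,258) is the decoy, and the punch's tip points up-left at (265,210). Top and scene agree to about 2 mm, so I'll plan the first move.

```bash
cat >> h.py <<'E'
def pose(x,y,z,yaw):
    a=np.radians(yaw);R=np.array([[np.cos(a),np.sin(a),0],[np.sin(a),-np.cos(a),0],[0,0,-1]])
    return np.array([x,y,z],float),R
def now():
    s=read_state();return np.array(s['tcp_pos'])*1000,Rn.from_rotvec(s['tcp_rot']).as_matrix()
def legs(pts,start=None):
    p=start or now();print('from',p[0].round(1),'yaw%.1f'%np.degrees(np.arctan2(p[1][1,0],p[1][0,0])))
    for q in pts:
        q=pose(*q);sh=p[1].T@(q[0]-p[0]);r=np.degrees(Rn.from_matrix(p[1].T@q[1]).as_rotvec())
        print('shift',sh.round(1),'turn',r.round(1),'dist%.0f'%np.linalg.norm(sh));p=q
E
python3 - <<'E'
from h import *
legs([(347,469,195,-33),(450,363,150,-43),(450,363,20,-43),(450,363,110,-43),(542,188,110,-50),(634.5,13.4,110,-56),(634.5,13.4,27,-56)])
E
```

```text
from [243.1 575.3 241.3] yaw-22.9
shift [137.1  57.3  46.5] turn [ 0.1 -0.  10.1] dist156
shift [144.1  32.8  45. ] turn [ 0.  0. 10.] dist154
shift [  0.   0. 130.] turn [0. 0. 0.] dist130
shift [  0.   0. -90.] turn [0. 0. 0.] dist90
shift [186.6  65.2   0. ] turn [0. 0. 7.] dist198
shift [193.2  41.4   0. ] turn [0. 0. 6.] dist198
shift [ 0.  0. 83.] turn [0. 0. 0.] dist83
```

The manual's scale: shifts go in shares of 300 mm and turns go in shares of 2 rad. Converting my numbers, 137 mm is 0.4567, 105 mm is 0.35, 10 degrees is 0.0873.

Call:
carry_out([
  [0.1167,0.0467,0.04,0,0,0.0262,-1],
  [0.2333,0.0933,0.08,0,0,0.0436,-1],
  [0.35,0.1433,0.1167,0,0,0.0698,-1],
  [0.4567,0.19,0.1533,0,0,0.0873,-1],
  [0.4567,0.19,0.1533,0,0,0.0873,-1],
])

```text
time: 0.6
tcp_pos: [0.3485, 0.4658, 0.1941]
tcp_rot: [3.005, -0.896, -0.002]
force: [-1.2, -0.0, -0.3]
finger_gap: 0.0856
gripper_force: 0.0
```

Scaled: 144 mm is 0.48, 108 mm is 0.36, 10 degrees is 0.0873.

Call:
carry_out([
  [0.12,0.0267,0.0367,0,0,0.0262,-1],
  [0.24,0.0533,0.0733,0,0,0.0436,-1],
  [0.36,0.0833,0.1133,0,0,0.0698,-1],
  [0.48,0.11,0.15,0,0,0.0873,-1],
  [0.48,0.11,0.15,0,0,0.0873,-1],
])

```text
time: 1.1
tcp_pos: [0.4512, 0.3609, 0.1493]
tcp_rot: [2.917, -1.154, -0.002]
force: [0.1, 0.2, -0.4]
finger_gap: 0.0851
gripper_force: 0.0
```

```bash
python3 - <<'E'
from h import *
s=read_state();p=(np.array(s['tcp_pos']),np.array(s['tcp_rot']));print(s['time'],p,s['force'])
im,d=camera('wrist');cv2.imwrite('pics/w1.png',im[:,:,::-1])
W=cloud('wrist',d,p);blobs(W,d>0,.006,200,60000)
legs([(450,363,20,-43)])
E
```

```text
1.1 (array([0.45121621, 0.36088355, 0.14930752]), array([ 2.91727261e+00, -1.15446053e+00, -2.15996436e-03])) [ 0.09185559  0.15364868 -0.37535671]
px [248.  40.] n 1523 z14.1 c [562.5 264.4] size [100.5  56.4] ang59.7 zmed 12.7
px [446.  27.] n 1949 z24.5 c [438.5 143.5] size [45.6 40.5] ang46.4 zmed 19.4
px [ 76. 183.] n 3845 z26.4 c [576.3 495.1] size [154.8  19.1] ang57.2 zmed 23.9
px [253. 190.] n 2196 z43.4 c [449.4 365.8] size [41.3 42. ] ang47.4 zmed 42.1
px [376. 188.] n 1503 z17.0 c [362.8 278.4] size [95.6 16.9] ang57.5 zmed 15.6
px [255. 326.] n 45972 z238.6 c [462.  351.3] size [68.7 11.7] ang46.7 zmed 219.3
px [300. 264.] n 2320 z43.3 c [355.5 385.4] size [42.2 42.4] ang15.6 zmed 41.9
from [450.8 362.6 150.3] yaw-43.1
shift [-9.000e-01 -1.000e-01  1.303e+02] turn [ 0.1 -0.  -0.1] dist130
```

View pics/w1.png

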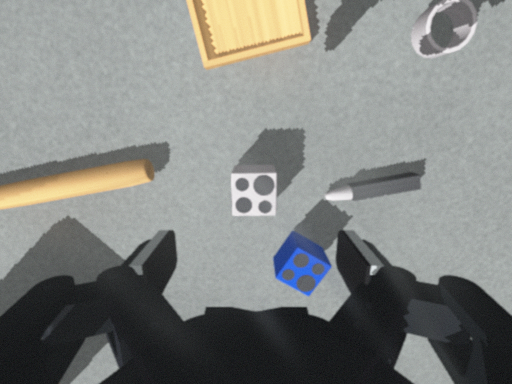

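The wrist view shows the block square between the fingers at (253,193), with the blue decoy clear of the finger path at (301,265). Descend and grip.

Scaled: 130 mm is 0.4333, 120 mm is 0.4.

Call:
carry_out([
  [0,0,0.1167,0,0,0,-1],
  [0,0,0.2333,0,0,0,-1],
  [0,0,0.3333,0,0,0,-1],
  [0,0,0.4,0,0,0,-1],
  [0,0,0.4333,0,0,0,-1],
])

```text
time: 1.65
tcp_pos: [0.449, 0.3646, 0.0196]
tcp_rot: [2.923, -1.145, -0.001]
force: [0.2, 0.4, 0.1]
finger_gap: 0.0851
gripper_force: 0.0
```

Call:
carry_out([
  [0,0,0,0,0,0,1],
  [0,0,0,0,0,0,1],
  [0,0,0,0,0,0,1],
  [0,0,0,0,0,0,1],
  [0,0,0,0,0,0,1],
])

```text
time: 2.15
tcp_pos: [0.4507, 0.3649, 0.023]
tcp_rot: [-2.922, 1.147, -0.001]
force: [-2.8, 1.5, 6.6]
finger_gap: 0.041
gripper_force: 64.0
```

Call:
carry_out([
  [0,0,0,0,0,0,1],
  [0,0,0,0,0,0,1],
  [0,0,0,0,0,0,1],
  [0,0,0,0,0,0,1],
  [0,0,0,0,0,0,1],
])

```text
time: 2.65
tcp_pos: [0.4507, 0.3649, 0.023]
tcp_rot: [-2.922, 1.147, -0.001]
force: [-3.0, 0.3, 7.0]
finger_gap: 0.041
gripper_force: 64.0
```

Scaled: -90 mm is -0.3, -60 mm is -0.2.

Call:
carry_out([
  [0,0,-0.0333,0,0,0,1],
  [0,0,-0.1,0,0,0,1],
  [0,0,-0.2,0,0,0,1],
  [0,0,-0.3,0,0,0,1],
  [0,0,-0.3,0,0,0,1],
])

```text
time: 3.15
tcp_pos: [0.4519, 0.3656, 0.1153]
tcp_rot: [-2.917, 1.146, -0.004]
force: [0.1, 1.2, -5.1]
finger_gap: 0.0411
gripper_force: 62.8
```

Scaled: 187 mm is 0.6233, 160 mm is 0.5333, 7 degrees is 0.0611.

Call:
carry_out([
  [0.1333,0.0467,0,0,0,0.0087,1],
  [0.2667,0.0933,0,0,0,0.0262,1],
  [0.4,0.14,0,0,0,0.0436,1],
  [0.5333,0.1867,0,0,0,0.0524,1],
  [0.6233,0.2167,0,0,0,0.0611,1],
])

```text
time: 3.65
tcp_pos: [0.542, 0.1857, 0.109]
tcp_rot: [2.843, -1.329, -0.005]
force: [-0.8, -0.0, -4.7]
finger_gap: 0.0411
gripper_force: 62.6
```

Scaled: 193 mm is 0.6433, 175 mm is 0.5833, 6 degrees is 0.0524.

Call:
carry_out([
  [0.15,0.0333,0,0,0,0.0175,1],
  [0.3,0.0667,0,0,0,0.0262,1],
  [0.45,0.0967,0,0,0,0.0436,1],
  [0.5833,0.1233,0,0,0,0.0524,1],
  [0.6433,0.1367,0,0,0,0.0524,1],
])

```text
time: 4.15
tcp_pos: [0.6355, 0.0114, 0.1086]
tcp_rot: [2.77, -1.478, -0.005]
force: [-0.6, 0.2, -5.8]
finger_gap: 0.0415
gripper_force: 62.6
```

Scaled: 50 mm is 0.1667, 45 mm is 0.15.

Call:
carry_out([
  [0,0,0.0333,0,0,0,1],
  [0,0,0.1,0,0,0,1],
  [0,0,0.15,0,0,0,1],
  [0,0,0.1667,0,0,0,1],
  [0,0,0.1667,0,0,0,1],
])

```text
time: 4.65
tcp_pos: [0.6343, 0.0155, 0.0593]
tcp_rot: [2.773, -1.47, -0.005]
force: [-0.4, -0.8, -5.7]
finger_gap: 0.0412
gripper_force: 62.5
```

```bash
python3 - <<'E'
from h import *
s=read_state();p=(np.array(s['tcp_pos']),np.array(s['tcp_rot']));print(s['time'],p,s['force'])
f=camera('scene');cv2.imwrite('pics/s1.png',cv2.resize(f[0][150:330,180:440],None,fx=3,fy=3)[:,:,::-1])
legs([(634.5,13.4,29,-56)])
E
```

```text
4.65 (array([0.63426182, 0.01545938, 0.05927653]), array([ 2.77324971, -1.47042545, -0.00533673])) [-0.41831871 -0.82103485 -5.74859022]
from [635.3  15.5  60.6] yaw-55.9
shift [ 1.3  1.8 31.6] turn [0.1 0.  0.1] dist32
```

View pics/s1.png

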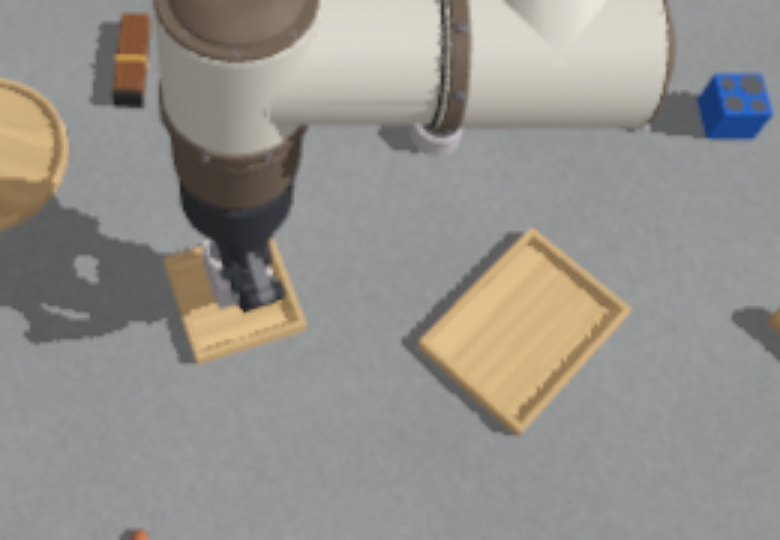

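The block hangs over the square tray at (245,280). Lower it and release with the fingers only partly open.

Scaled: 31 mm is 0.1033, 30 mm is 0.1.

Call:
carry_out([
  [0.0033,0.0033,0.05,0,0,0,1],
  [0.0033,0.0033,0.0767,0,0,0,1],
  [0.0033,0.0033,0.09,0,0,0,1],
  [0.0033,0.0033,0.1,0,0,0,1],
  [0.0033,0.0033,0.1033,0,0,0,1],
])

```text
time: 5.2
tcp_pos: [0.6358, 0.0137, 0.0304]
tcp_rot: [-2.775, 1.472, -0.0]
force: [-0.2, -0.2, -4.6]
finger_gap: 0.0411
gripper_force: 62.7
```

Call:
carry_out([
  [0,0,0,0,0,0,1],
  [0,0,0,0,0,0,1],
  [0,0,0,0,0,0,1],
  [0,0,0,0,0,0,1],
  [0,0,0,0,0,0,1],
])

```text
time: 5.7
tcp_pos: [0.6356, 0.0136, 0.0304]
tcp_rot: [-2.775, 1.473, -0.0]
force: [0.2, 0.4, -5.6]
finger_gap: 0.0411
gripper_force: 62.7
```

Scaled: 2 mm is 0.0067, 1 mm is 0.0033.

Call:
carry_out([
  [0,0,0.0033,0,0,0,1],
  [0,0,0.0067,0,0,0,1],
  [0,0,0.0067,0,0,0,1],
  [0,0,0.0067,0,0,0,1],
  [0,0,0.0067,0,0,0,1],
])

```text
time: 6.2
tcp_pos: [0.6356, 0.0136, 0.0283]
tcp_rot: [2.775, -1.473, -0.0]
force: [0.0, 0.6, -5.0]
finger_gap: 0.041
gripper_force: 62.8
```

Scaled: 2 mm is 0.0067, 1 mm is 0.0033.

Call:
carry_out([
  [0,0,0.0033,0,0,0,1],
  [0,0,0.0067,0,0,0,1],
  [0,0,0.0067,0,0,0,1],
  [0,0,0.0067,0,0,0,1],
  [0,0,0.0067,0,0,0,1],
])

```text
time: 6.7
tcp_pos: [0.6357, 0.0136, 0.028]
tcp_rot: [-2.775, 1.472, -0.001]
force: [-4.3, -0.1, 6.3]
finger_gap: 0.041
gripper_force: 63.9
```

Call:
carry_out([
  [0,0,0,0,0,0,-0.15],
  [0,0,0,0,0,0,-0.15],
  [0,0,0,0,0,0,-0.15],
  [0,0,0,0,0,0,-0.15],
  [0,0,0,0,0,0,-0.15],
])

```text
time: 7.2
tcp_pos: [0.6358, 0.0136, 0.0262]
tcp_rot: [-2.775, 1.473, -0.0]
force: [0.7, 0.0, -0.6]
finger_gap: 0.0488
gripper_force: 0.0
```

Scaled: -105 mm is -0.35, -75 mm is -0.25.

Call:
carry_out([
  [0,0,-0.05,0,0,0,-0.15],
  [0,0,-0.1333,0,0,0,-0.15],
  [0,0,-0.25,0,0,0,-0.5],
  [0,0,-0.35,0,0,0,-1],
  [0,0,-0.35,0,0,0,-1],
])

```text
time: 7.7
tcp_pos: [0.639, 0.014, 0.1382]
tcp_rot: [-2.77, 1.468, -0.015]
force: [0.4, 1.2, -0.1]
finger_gap: 0.0853
gripper_force: 0.0
```

```bash
python3 - <<'E'
from h import *
Y=-56
# rings: dish centre 570,-231; closing line dir yaw-90; rings offset along tool x (yaw dir)
u=np.array([np.cos(np.radians(Y)),np.sin(np.radians(Y))]);A=np.array([570,-231])+29*u;B=np.array([570,-231])-29*u;print(A,B)
rA=(441.5,141.5);rB=(445,-2.5)
m=lambda a,b:((a[0]+b[0])/2,(a[1]+b[1])/2)
legs([(*rA,130,Y),(*rA,12,Y),(*rA,100,Y),(*m(rA,A),100,Y),(*A,100,Y),(*A,17,Y),(*A,100,Y),(*rB,100,Y),(*rB,12,Y),(*rB,100,Y),(*B,100,Y),(*B,17,Y)])
E
```

```text
[ 586.2165942 -255.0420896] [ 553.7834058 -206.9579104]
from [639.   14.  138.2] yaw-55.8
shift [-216.4   91.9    6. ] turn [-0.6 -0.3  0.2] dist235
shift [  0.   0. 118.] turn [0. 0. 0.] dist118
shift [  0.   0. -88.] turn [0. 0. 0.] dist88
shift [204.8  50.9   0. ] turn [0. 0. 0.] dist211
shift [204.8  50.9   0. ] turn [0. 0. 0.] dist211
shift [ 0.  0. 83.] turn [0. 0. 0.] dist83
shift [  0.   0. -83.] turn [0. 0. 0.] dist83
shift [-288.3  -24.1    0. ] turn [0. 0. 0.] dist289
shift [ 0.  0. 88.] turn [0. 0. 0.] dist88
shift [  0.   0. -88.] turn [0. 0. 0.] dist88
shift [230.3  24.1   0. ] turn [0. 0. 0.] dist232
shift [ 0.  0. 83.] turn [0. 0. 0.] dist83
```

Scaled: -210 mm is -0.7, -130 mm is -0.4333.

Call:
carry_out([
  [-0.1433,0.06,0,0,0,0,-1],
  [-0.2867,0.12,0,0,0,0,-1],
  [-0.4333,0.1833,0,0,0,0,-1],
  [-0.5733,0.2433,0,0,0,0,-1],
  [-0.7,0.3,0,0,0,0,-1],
])

```text
time: 8.2
tcp_pos: [0.4416, 0.1376, 0.1317]
tcp_rot: [-2.775, 1.472, -0.0]
force: [0.3, 1.5, 0.5]
finger_gap: 0.0857
gripper_force: 0.0
```

Scaled: -4 mm is -0.0133, 2 mm is 0.0067.

Call:
carry_out([
  [-0.0133,0.0067,0,0,0,0,-1],
  [-0.0133,0.0067,0,0,0,0,-1],
  [-0.0133,0.0067,0,0,0,0,-1],
  [-0.0133,0.0067,0,0,0,0,-1],
  [-0.0133,0.0067,0,0,0,0,-1],
])

```text
time: 8.7
tcp_pos: [0.4402, 0.1387, 0.1311]
tcp_rot: [2.774, -1.475, -0.0]
force: [-0.7, 1.3, -0.3]
finger_gap: 0.0856
gripper_force: 0.0
```

```bash
python3 - <<'E'
from h import *
s=read_state();p=(np.array(s['tcp_pos']),np.array(s['tcp_rot']))
im,d=camera('wrist');W=cloud('wrist',d,p);ok=d>0;ok[230:]=False;blobs(W,ok,.006,200,60000)
cv2.imwrite('pics/w2.png',im[:,:,::-1])
legs([(441.5,141.5,12,-56)])
E
```

```text
px [348.  48.] n 1541 z24.7 c [443.9  -1.3] size [43.2 42.9] ang82.7 zmed 22.7
px [450. 162.] n 4437 z15.1 c [295.4  21.3] size [172.4  51.2] ang81.0 zmed 13.2
px [ 79. 147.] n 2126 z14.0 c [592.1 230.4] size [ 73.9 140.5] ang60.3 zmed 12.6
px [ 20. 202.] n 736 z14.0 c [625.9 282.1] size [ 7.8 73.4] ang59.0 zmed 11.7
px [254. 192.] n 903 z24.9 c [440. 142.] size [42.8 42.9] ang62.3 zmed 23.4
from [440.1 138.7 131.1] yaw-56.0
shift [ -1.5  -2.8 119.1] turn [ 0. -0.  0.] dist119
```

View pics/w2.png

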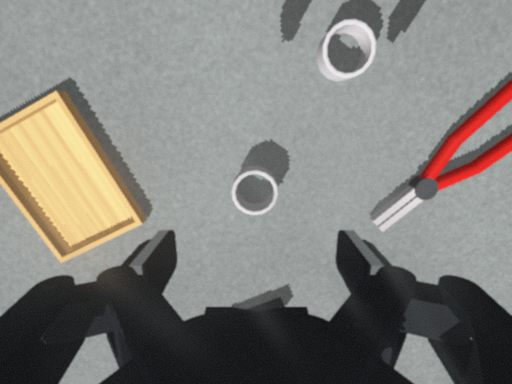

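The ring is centred between the fingers at (254,192), with nothing in the way.

Scaled: 119 mm is 0.3967, 112 mm is 0.3733.

Call:
carry_out([
  [-0.0067,-0.01,0.1167,0,0,0,-1],
  [-0.0067,-0.01,0.2333,0,0,0,-1],
  [-0.0067,-0.01,0.3267,0,0,0,-1],
  [-0.0067,-0.01,0.3733,0,0,0,-1],
  [-0.0067,-0.01,0.3967,0,0,0,-1],
])

```text
time: 9.25
tcp_pos: [0.4405, 0.1417, 0.0106]
tcp_rot: [2.772, -1.473, -0.002]
force: [0.1, -0.5, -0.3]
finger_gap: 0.0853
gripper_force: 0.0
```

Call:
carry_out([
  [0,0,0,0,0,0,-0.3],
  [0,0,0,0,0,0,1],
  [0,0,0,0,0,0,1],
  [0,0,0,0,0,0,1],
  [0,0,0,0,0,0,1],
])

```text
time: 9.75
tcp_pos: [0.4416, 0.143, 0.0136]
tcp_rot: [-2.774, 1.471, -0.002]
force: [-0.8, -1.1, 5.7]
finger_gap: 0.0416
gripper_force: 61.0
```

Scaled: -88 mm is -0.2933, -60 mm is -0.2.

Call:
carry_out([
  [0,0,-0.0333,0,0,0,1],
  [0,0,-0.1,0,0,0,1],
  [0,0,-0.2,0,0,0,1],
  [0,0,-0.2933,0,0,0,1],
  [0,0,-0.2933,0,0,0,1],
])

```text
time: 10.25
tcp_pos: [0.4431, 0.1441, 0.1046]
tcp_rot: [-2.768, 1.467, -0.007]
force: [1.3, 0.8, -1.2]
finger_gap: 0.0418
gripper_force: 60.9
```

Scaled: 205 mm is 0.6833, 168 mm is 0.56.

Call:
carry_out([
  [0.14,0.0333,0,0,0,0,1],
  [0.28,0.07,0,0,0,0,1],
  [0.42,0.1033,0,0,0,0,1],
  [0.56,0.1367,0,0,0,0,1],
  [0.6833,0.17,0,0,0,0,1],
])

```text
time: 10.75
tcp_pos: [0.5136, -0.0576, 0.1002]
tcp_rot: [-2.775, 1.473, 0.001]
force: [1.7, 0.8, -1.1]
finger_gap: 0.0415
gripper_force: 60.9
```

Scaled: 205 mm is 0.6833, 168 mm is 0.56.

Call:
carry_out([
  [0.14,0.0333,0,0,0,0,1],
  [0.28,0.07,0,0,0,0,1],
  [0.42,0.1033,0,0,0,0,1],
  [0.56,0.1367,0,0,0,0,1],
  [0.6833,0.17,0,0,0,0,1],
])

```text
time: 11.25
tcp_pos: [0.5862, -0.256, 0.0999]
tcp_rot: [-2.774, 1.474, 0.001]
force: [0.6, -0.7, -0.7]
finger_gap: 0.0413
gripper_force: 60.9
```

Scaled: 50 mm is 0.1667, 40 mm is 0.1333.

Call:
carry_out([
  [0,0,0.05,0,0,0,1],
  [0,0,0.1333,0,0,0,1],
  [0,0,0.1667,0,0,0,1],
  [0,0,0.1667,0,0,0,1],
  [0,0,0.1667,0,0,0,1],
])

```text
time: 11.75
tcp_pos: [0.5866, -0.254, 0.0508]
tcp_rot: [2.776, -1.471, 0.001]
force: [0.9, 0.5, -0.4]
finger_gap: 0.0412
gripper_force: 60.8
```

```bash
python3 - <<'E'
from h import *
legs([(586,-255,19,-56)])
E
```

```text
from [ 586.6 -254.    50.8] yaw-55.9
shift [ 0.5  1.  31.8] turn [-0.  -0.   0.1] dist32
```

Scaled: 31 mm is 0.1033, 30 mm is 0.1.

Call:
carry_out([
  [0,0,0.05,0,0,0,1],
  [0,0,0.08,0,0,0,1],
  [0,0,0.0933,0,0,0,1],
  [0,0,0.1,0,0,0,1],
  [0,0,0.1033,0,0,0,1],
])

```text
time: 12.25
tcp_pos: [0.5862, -0.2541, 0.0191]
tcp_rot: [2.775, -1.472, -0.0]
force: [-0.2, 0.5, -1.1]
finger_gap: 0.0415
gripper_force: 60.8
```

Scaled: 2 mm is 0.0067, 1 mm is 0.0033.

Call:
carry_out([
  [0,0,0.0033,0,0,0,1],
  [0,0,0.0067,0,0,0,1],
  [0,0,0.0067,0,0,0,1],
  [0,0,0.0067,0,0,0,1],
  [0,0,0.0067,0,0,0,1],
])

```text
time: 12.75
tcp_pos: [0.5864, -0.2542, 0.0187]
tcp_rot: [-2.775, 1.472, -0.002]
force: [-2.2, 1.8, 5.0]
finger_gap: 0.0417
gripper_force: 61.4
```

Call:
carry_out([
  [0,0,0,0,0,0,-0.25],
  [0,0,0,0,0,0,-0.25],
  [0,0,0,0,0,0,-0.25],
  [0,0,0,0,0,0,-0.25],
  [0,0,0,0,0,0,-0.25],
])

```text
time: 13.25
tcp_pos: [0.5862, -0.2541, 0.0171]
tcp_rot: [2.775, -1.473, -0.0]
force: [-1.0, -0.4, 0.2]
finger_gap: 0.0533
gripper_force: 0.0
```

Call:
carry_out([
  [0,0,-0.05,0,0,0,-0.25],
  [0,0,-0.1333,0,0,0,-0.25],
  [0,0,-0.2333,0,0,0,-0.5],
  [0,0,-0.31,0,0,0,-1],
  [0,0,-0.31,0,0,0,-1],
])

```text
time: 13.75
tcp_pos: [0.5889, -0.255, 0.1159]
tcp_rot: [-2.774, 1.47, -0.015]
force: [1.3, 0.4, 0.2]
finger_gap: 0.0851
gripper_force: 0.0
```

Scaled: -225 mm is -0.75, -180 mm is -0.6.

Call:
carry_out([
  [-0.15,-0.0133,0,0,0,0,-1],
  [-0.3,-0.0267,0,0,0,0,-1],
  [-0.45,-0.0367,0,0,0,0,-1],
  [-0.6,-0.05,0,0,0,0,-1],
  [-0.75,-0.0633,0,0,0,0,-1],
])

```text
time: 14.25
tcp_pos: [0.4746, -0.056, 0.1105]
tcp_rot: [-2.775, 1.473, -0.0]
force: [0.9, 0.5, 0.0]
finger_gap: 0.0858
gripper_force: 0.0
```

Scaled: -63 mm is -0.21, -35 mm is -0.1167.

Call:
carry_out([
  [-0.1167,-0.01,0,0,0,0,-1],
  [-0.21,-0.0167,0,0,0,0,-1],
  [-0.21,-0.0167,0,0,0,0,-1],
  [-0.21,-0.0167,0,0,0,0,-1],
  [-0.21,-0.0167,0,0,0,0,-1],
])

```text
time: 14.75
tcp_pos: [0.445, -0.0025, 0.1105]
tcp_rot: [-2.774, 1.473, -0.001]
force: [-0.0, -0.3, -0.2]
finger_gap: 0.0852
gripper_force: 0.0
```

```bash
python3 - <<'E'
from h import *
s=read_state();p=(np.array(s['tcp_pos']),np.array(s['tcp_rot']))
im,d=camera('wrist');W=cloud('wrist',d,p);ok=d>0;ok[230:]=False;blobs(W,ok,.006,200,60000)
im,d=camera('top');W=cloud('top',d);ok=d>0;ok[:,:290]=0;blobs(W,ok,.016,25,500)
cv2.imwrite('pics/t2.png',cv2.resize(im[100:260,90:410],None,fx=2.5,fy=2.5)[:,:,::-1])
legs([(444.5,-2,11,-56)])
E
```

```text
px [352.  58.] n 4870 z21.3 c [ 443.  -134.8] size [90.3 27.9] ang13.5 zmed 19.9
px [49. 78.] n 8195 z48.0 c [630.9  12.2] size [35.2 42. ] ang33.7 zmed 24.2
px [493. 177.] n 2357 z23.0 c [ 281.9 -126.5] size [26.  58.2] ang47.0 zmed 21.4
px [256. 197.] n 1089 z24.9 c [444.1  -1.5] size [42.8 42.6] ang82.4 zmed 23.2
px [418. 223.] n 300 z14.8 c [302.5 -60. ] size [25.  11.4] ang81.5 zmed 12.2
px [318.  62.] n 108 z113.4 c [ 829.1 -185.5] size [13.6 50.7] ang64.4 zmed 70.9
px [299.  58.] n 76 z113.8 c [ 832.6 -128.9] size [29.3  3.3] ang13.8 zmed 66.1
px [343. 151.] n 95 z31.1 c [ 587.4 -255.5] size [39.9 42.6] ang1.1 zmed 27.5
px [301. 202.] n 302 z23.1 c [ 444.5 -135.4] size [90.2 25.6] ang14.0 zmed 19.8
px [389. 202.] n 249 z54.6 c [ 443.  -375.3] size [38.2 37.8] ang54.9 zmed 50.6
px [352. 244.] n 26 z20.1 c [ 331.  -273.6] size [25.6 14.9] ang26.1 zmed 17.1
px [304. 266.] n 379 z25.1 c [ 272.5 -139.4] size [55.5 56.7] ang88.8 zmed 21.7
from [445.   -2.8 110.3] yaw-56.0
shift [-1.  -0.  99.3] turn [ 0. -0.  0.] dist99
```

View pics/t2.png

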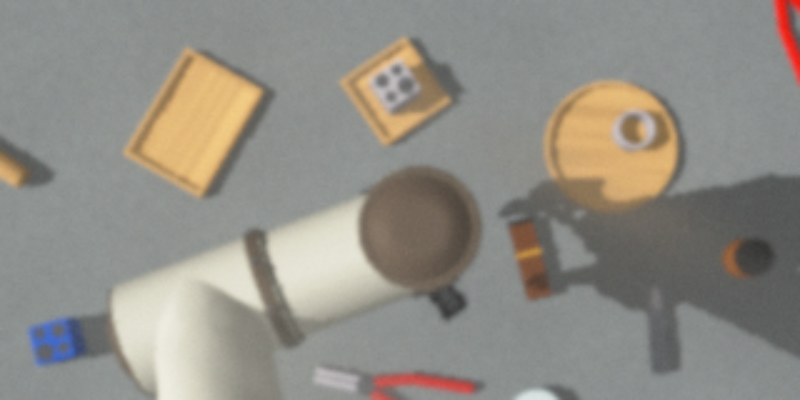

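The crop shows the block in the square tray with its hollows up at (396,85), and ring 1 upright in the dish at (635,130). Ring 2 is next.

Scaled: 99 mm is 0.33, 95 mm is 0.3167.

Call:
carry_out([
  [-0.0033,0,0.1167,0,0,0,-1],
  [-0.0033,0,0.2167,0,0,0,-1],
  [-0.0033,0,0.2833,0,0,0,-1],
  [-0.0033,0,0.3167,0,0,0,-1],
  [-0.0033,0,0.33,0,0,0,-1],
])

```text
time: 15.35
tcp_pos: [0.444, -0.002, 0.0104]
tcp_rot: [2.773, -1.473, -0.002]
force: [-0.1, -0.3, -0.1]
finger_gap: 0.0852
gripper_force: 0.0
```

Call:
carry_out([
  [0,0,0,0,0,0,-0.3],
  [0,0,0,0,0,0,1],
  [0,0,0,0,0,0,1],
  [0,0,0,0,0,0,1],
  [0,0,0,0,0,0,1],
])

```text
time: 15.85
tcp_pos: [0.4448, -0.0012, 0.0127]
tcp_rot: [-2.774, 1.471, -0.003]
force: [-1.3, -0.2, 5.6]
finger_gap: 0.0425
gripper_force: 59.9
```

Scaled: -88 mm is -0.2933, -60 mm is -0.2.

Call:
carry_out([
  [0,0,-0.0333,0,0,0,1],
  [0,0,-0.1,0,0,0,1],
  [0,0,-0.2,0,0,0,1],
  [0,0,-0.2933,0,0,0,1],
  [0,0,-0.2933,0,0,0,1],
])

```text
time: 16.35
tcp_pos: [0.4467, -0.0005, 0.1037]
tcp_rot: [-2.769, 1.468, -0.011]
force: [-0.0, 0.5, 0.1]
finger_gap: 0.0427
gripper_force: 61.0
```

Scaled: 228 mm is 0.76, 184 mm is 0.6133.

Call:
carry_out([
  [0.1533,0.0167,0,0,0,0,1],
  [0.3067,0.0333,0,0,0,0,1],
  [0.46,0.0467,0,0,0,0,1],
  [0.6133,0.0633,0,0,0,0,1],
  [0.76,0.08,0,0,0,0,1],
])

```text
time: 16.85
tcp_pos: [0.5522, -0.2053, 0.099]
tcp_rot: [-2.775, 1.473, 0.001]
force: [0.4, 1.2, -1.0]
finger_gap: 0.0422
gripper_force: 61.0
```

Scaled: 50 mm is 0.1667, 40 mm is 0.1333.

Call:
carry_out([
  [0,0,0.05,0,0,0,1],
  [0,0,0.1333,0,0,0,1],
  [0,0,0.1667,0,0,0,1],
  [0,0,0.1667,0,0,0,1],
  [0,0,0.1667,0,0,0,1],
])

```text
time: 17.35
tcp_pos: [0.5523, -0.2034, 0.0498]
tcp_rot: [2.776, -1.471, 0.001]
force: [0.3, 0.0, -0.0]
finger_gap: 0.0424
gripper_force: 61.0
```

```bash
python3 - <<'E'
from h import *
legs([(553.5,-207,19,-56)])
E
```

```text
from [ 552.3 -203.4   49.8] yaw-55.9
shift [ 3.6  1.  30.8] turn [-0.  -0.   0.1] dist31
```

Scaled: 31 mm is 0.1033, 30 mm is 0.1.

Call:
carry_out([
  [0.0067,0.0033,0.05,0,0,0,1],
  [0.0067,0.0033,0.08,0,0,0,1],
  [0.0067,0.0033,0.0933,0,0,0,1],
  [0.0067,0.0033,0.1,0,0,0,1],
  [0.0067,0.0033,0.1033,0,0,0,1],
])

```text
time: 17.85
tcp_pos: [0.5526, -0.2058, 0.0186]
tcp_rot: [-2.775, 1.472, -0.001]
force: [0.2, -0.5, -1.1]
finger_gap: 0.0423
gripper_force: 61.0
```

Scaled: 2 mm is 0.0067, 1 mm is 0.0033.

Call:
carry_out([
  [0,0,0.0033,0,0,0,1],
  [0,0,0.0067,0,0,0,1],
  [0,0,0.0067,0,0,0,1],
  [0,0,0.0067,0,0,0,1],
  [0,0,0.0067,0,0,0,1],
])

```text
time: 18.35
tcp_pos: [0.5526, -0.2058, 0.0178]
tcp_rot: [-2.775, 1.472, -0.002]
force: [-1.8, 1.3, 4.5]
finger_gap: 0.0422
gripper_force: 61.5
```

Call:
carry_out([
  [0,0,0,0,0,0,-0.25],
  [0,0,0,0,0,0,-0.25],
  [0,0,0,0,0,0,-0.25],
  [0,0,0,0,0,0,-0.25],
  [0,0,0,0,0,0,-0.25],
])

```text
time: 18.85
tcp_pos: [0.5523, -0.2059, 0.0162]
tcp_rot: [2.775, -1.473, -0.0]
force: [-0.8, -0.3, -0.1]
finger_gap: 0.0533
gripper_force: 0.0
```

Scaled: -103 mm is -0.3433, -70 mm is -0.2333.

Call:
carry_out([
  [0,0,-0.05,0,0,0,-0.25],
  [0,0,-0.1333,0,0,0,-0.25],
  [0,0,-0.2333,0,0,0,-0.5],
  [0,0,-0.3433,0,0,0,-1],
  [0,0,-0.3433,0,0,0,-1],
])

```text
time: 19.35
tcp_pos: [0.5554, -0.2065, 0.1245]
tcp_rot: [-2.774, 1.47, -0.016]
force: [0.5, -0.1, 0.8]
finger_gap: 0.0852
gripper_force: 0.0
```

Call:
carry_out([
  [0,0,0,0,0,0,-1],
  [0,0,0,0,0,0,-1],
  [0,0,0,0,0,0,-1],
  [0,0,0,0,0,0,-1],
  [0,0,0,0,0,0,-1],
])

```text
time: 19.85
tcp_pos: [0.552, -0.2058, 0.1186]
tcp_rot: [2.775, -1.472, -0.002]
force: [-0.5, 0.5, 0.8]
finger_gap: 0.0852
gripper_force: 0.0
```

```bash
python3 - <<'E'
from h import *
legs([(460,-242,120,-26),(363,-278,120,3.5)])
E
```

```text
from [ 552.  -205.8  118.6] yaw-55.9
shift [-21.6  96.5  -1.3] turn [  0.    0.1 -29.9] dist99
shift [-71.4  74.9   0. ] turn [  0.    0.  -29.5] dist103
```

Scaled: 96 mm is 0.32, 72 mm is 0.24, -30 degrees is -0.2618.

Call:
carry_out([
  [-0.0167,0.08,0,0,0,-0.0611,-1],
  [-0.0367,0.16,0,0,0,-0.1222,-1],
  [-0.0533,0.24,0,0,0,-0.1833,-1],
  [-0.0733,0.32,0,0,0,-0.2443,-1],
  [-0.0733,0.32,0,0,0,-0.2618,-1],
])

```text
time: 20.35
tcp_pos: [0.4573, -0.2419, 0.1189]
tcp_rot: [-3.062, 0.703, 0.004]
force: [0.8, -0.2, -0.2]
finger_gap: 0.0855
gripper_force: 0.0
```

Scaled: 75 mm is 0.25, -71 mm is -0.2367, -29.5 degrees is -0.2574.

Call:
carry_out([
  [-0.06,0.0633,0,0,0,-0.0698,-1],
  [-0.12,0.1267,0,0,0,-0.1309,-1],
  [-0.18,0.19,0,0,0,-0.2007,-1],
  [-0.2367,0.25,0,0,0,-0.2531,-1],
  [-0.2367,0.25,0,0,0,-0.2574,-1],
])

```text
time: 20.85
tcp_pos: [0.3609, -0.278, 0.119]
tcp_rot: [-3.139, -0.097, 0.003]
force: [-0.4, 0.3, -0.0]
finger_gap: 0.0855
gripper_force: 0.0
```

Call:
carry_out([
  [0,0,0,0,0,0,-1],
  [0,0,0,0,0,0,-1],
  [0,0,0,0,0,0,-1],
  [0,0,0,0,0,0,-1],
  [0,0,0,0,0,0,-1],
])

```text
time: 21.35
tcp_pos: [0.3642, -0.2777, 0.1192]
tcp_rot: [-3.14, -0.099, 0.0]
force: [-0.0, -0.0, 0.2]
finger_gap: 0.0854
gripper_force: 0.0
```

```bash
python3 - <<'E'
from h import *
s=read_state();p=(np.array(s['tcp_pos']),np.array(s['tcp_rot']));print(s['qpos'])
im,d=camera('wrist');W=cloud('wrist',d,p);ok=d>0;ok[240:]=False;blobs(W,ok,.006,200,60000)
cv2.imwrite('pics/w3.png',im[:,:,::-1])
legs([(363,-278,13,3.5)])
E
```

```text
[-2.95093522e-01  2.42821267e-01 -5.58688883e-01  1.01302110e-05
 -7.69449060e-01  1.92894421e+00]
px [215.  17.] n 1189 z14.0 c [ 505.2 -234.5] size [ 21.6 104.9] ang3.8 zmed 12.5
px [90. 84.] n 4686 z21.4 c [ 442.6 -134.8] size [90.7 28.3] ang13.9 zmed 20.0
px [389. 109.] n 3716 z52.9 c [ 441.  -375.2] size [39.7 39. ] ang53.9 zmed 51.4
px [256. 192.] n 1624 z17.1 c [ 362.9 -277.2] size [94.6 16. ] ang1.9 zmed 15.8
px [ 20. 234.] n 503 z15.3 c [303.4 -50.6] size [45.4 11.7] ang80.7 zmed 12.8
from [ 364.1 -277.7  119.2] yaw3.6
shift [ -1.1   0.2 106.2] turn [-0.   0.   0.1] dist106
```

View pics/w3.png

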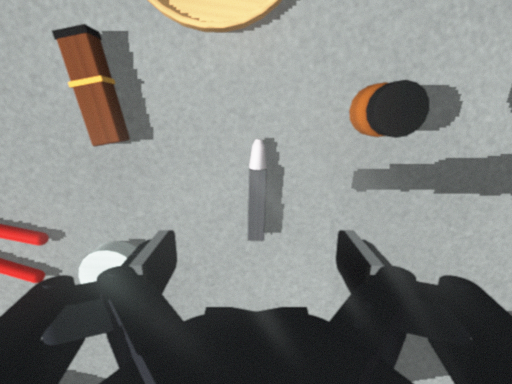

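The punch lies between the fingers at (257,190) with its tip forward. The jar at (395,108) and the clamp at (92,85) are clear.

Scaled: 106 mm is 0.3533, 102 mm is 0.34.

Call:
carry_out([
  [-0.02,0,0.1167,0,0,0,-1],
  [-0.02,0,0.2333,0,0,0,-1],
  [-0.02,0,0.3067,0,0,0,-1],
  [-0.02,0,0.34,0,0,0,-1],
  [-0.02,0,0.3533,0,0,0,-1],
])

```text
time: 21.9
tcp_pos: [0.3577, -0.2782, 0.0126]
tcp_rot: [-3.14, -0.099, 0.002]
force: [0.3, 0.8, 0.3]
finger_gap: 0.0857
gripper_force: 0.0
```

Call:
carry_out([
  [0,0,0,0,0,0,0],
  [0,0,0,0,0,0,0.3],
  [0,0,0,0,0,0,1],
  [0,0,0,0,0,0,1],
  [0,0,0,0,0,0,1],
])

```text
time: 22.4
tcp_pos: [0.3583, -0.2784, 0.0141]
tcp_rot: [3.139, 0.099, 0.002]
force: [3.9, -1.3, 0.5]
finger_gap: 0.0143
gripper_force: 58.5
```

Scaled: -90 mm is -0.3, -80 mm is -0.2667.

Call:
carry_out([
  [0,0,0,0,0,0,1],
  [0,0,-0.0333,0,0,0,1],
  [0,0,-0.1333,0,0,0,1],
  [0,0,-0.2667,0,0,0,1],
  [0,0,-0.3,0,0,0,1],
])

```text
time: 22.9
tcp_pos: [0.36, -0.2792, 0.1075]
tcp_rot: [3.137, 0.1, 0.012]
force: [0.8, -0.0, -1.4]
finger_gap: 0.0146
gripper_force: 58.5
```

Call:
carry_out([
  [0,0,0,0,0,0,1],
  [0,0,0,0,0,0,1],
  [0,0,0,0,0,0,1],
  [0,0,0,0,0,0,1],
  [0,0,0,0,0,0,1],
])

```text
time: 23.4
tcp_pos: [0.3573, -0.2781, 0.1024]
tcp_rot: [-3.139, -0.098, 0.003]
force: [-0.4, 0.4, -1.3]
finger_gap: 0.0145
gripper_force: 58.5
```

```bash
python3 - <<'E'
from h import *
# TCP targets sit 5 mm behind punch middle along tray x (yaw -30)
a=np.radians(-30);u=np.array([np.cos(a),np.sin(a)]);v=np.array([-u[1],u[0]]);C=np.array([599.5,241.2])
F=C+18*v-5*u;N=C-18*v-5*u;print(F,N)
legs([(440,-100,105,-13),(520,80,105,-30),(*F,105,-30)])
E
```

```text
[604.16987298 259.28845727] [586.16987298 228.11154273]
from [ 357.3 -278.1  102.4] yaw3.6
shift [  93.7 -172.6   -2.7] turn [-0.   0.1 16.6] dist196
shift [  37.5 -193.4    0. ] turn [ 0.  0. 17.] dist197
shift [ -16.8 -197.4    0. ] turn [0. 0. 0.] dist198
```

Scaled: -173 mm is -0.5767, -145 mm is -0.4833, 16.5 degrees is 0.144.

Call:
carry_out([
  [0.0667,-0.12,0,0,0,0.0262,1],
  [0.1333,-0.2433,0,0,0,0.0611,1],
  [0.2,-0.3667,0,0,0,0.0873,1],
  [0.26,-0.4833,0,0,0,0.1222,1],
  [0.3133,-0.5767,-0.0067,0,0,0.144,1],
])

```text
time: 23.9
tcp_pos: [0.441, -0.0979, 0.1048]
tcp_rot: [3.121, -0.355, -0.002]
force: [0.9, -1.1, -0.8]
finger_gap: 0.0142
gripper_force: 58.6
```

Scaled: -193 mm is -0.6433, -160 mm is -0.5333, 17 degrees is 0.1484.

Call:
carry_out([
  [0.0267,-0.1333,0,0,0,0.0349,1],
  [0.05,-0.2667,0,0,0,0.0611,1],
  [0.0767,-0.4,0,0,0,0.096,1],
  [0.1033,-0.5333,0,0,0,0.1222,1],
  [0.1267,-0.6433,0,0,0,0.1484,1],
])

```text
time: 24.4
tcp_pos: [0.5215, 0.082, 0.1047]
tcp_rot: [3.034, -0.812, -0.001]
force: [-0.0, -0.5, -1.5]
finger_gap: 0.0141
gripper_force: 58.6
```

Scaled: -197 mm is -0.6567, -168 mm is -0.56.

Call:
carry_out([
  [-0.0133,-0.14,0,0,0,0,1],
  [-0.0233,-0.28,0,0,0,0,1],
  [-0.0367,-0.42,0,0,0,0,1],
  [-0.0467,-0.56,0,0,0,0,1],
  [-0.0567,-0.6567,0,0,0,0,1],
])

```text
time: 24.9
tcp_pos: [0.6052, 0.2616, 0.1041]
tcp_rot: [3.035, -0.809, -0.0]
force: [-1.0, -0.2, -1.2]
finger_gap: 0.0144
gripper_force: 58.6
```

Scaled: 50 mm is 0.1667, 40 mm is 0.1333.

Call:
carry_out([
  [0,0,0.05,0,0,0,1],
  [0,0,0.1333,0,0,0,1],
  [0,0,0.1667,0,0,0,1],
  [0,0,0.1667,0,0,0,1],
  [0,0,0.1667,0,0,0,1],
])

```text
time: 25.4
tcp_pos: [0.6048, 0.2591, 0.0556]
tcp_rot: [3.035, -0.81, 0.001]
force: [-0.3, -0.3, -0.7]
finger_gap: 0.0145
gripper_force: 58.7
```

```bash
python3 - <<'E'
from h import *
legs([(604,259,19,-30)])
f=camera('top')[0];cv2.imwrite('pics/t3.png',cv2.resize(f[90:210,110:290],None,fx=4,fy=4)[:,:,::-1])
E
```

```text
from [604.8 259.1  55.6] yaw-29.9
shift [-0.7  0.5 36.6] turn [ 0.  -0.   0.1] dist37
```

View pics/t3.png

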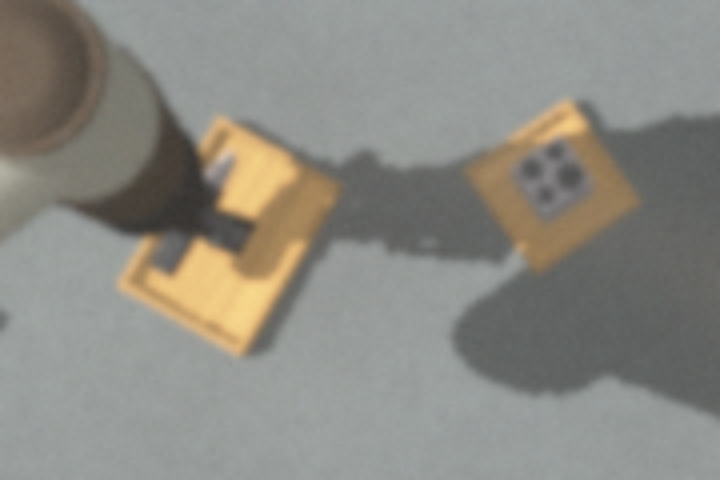

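The crop shows the punch from tip (222,170) to tail (168,255), parallel to the tray's long side and over the outer half. Lower it.

Scaled: 36 mm is 0.12, 35 mm is 0.1167.

Call:
carry_out([
  [0,0,0.05,0,0,0,1],
  [0,0,0.09,0,0,0,1],
  [0,0,0.1067,0,0,0,1],
  [0,0,0.1167,0,0,0,1],
  [0,0,0.12,0,0,0,1],
])

```text
time: 25.95
tcp_pos: [0.6044, 0.259, 0.0192]
tcp_rot: [3.035, -0.81, -0.0]
force: [-0.7, -0.3, 2.6]
finger_gap: 0.0143
gripper_force: 59.1
```

Scaled: 2 mm is 0.0067, 1 mm is 0.0033.

Call:
carry_out([
  [0,0,0.0033,0,0,0,1],
  [0,0,0.0067,0,0,0,1],
  [0,0,0.0067,0,0,0,1],
  [0,0,0.0067,0,0,0,1],
  [0,0,0.0067,0,0,0,1],
])

```text
time: 26.45
tcp_pos: [0.6044, 0.2591, 0.0192]
tcp_rot: [-3.035, 0.81, -0.001]
force: [-4.4, -1.2, 6.9]
finger_gap: 0.0146
gripper_force: 59.7
```

Scaled: -1 mm is -0.0033.

Call:
carry_out([
  [0,0,-0.0033,0,0,0,0.5],
  [0,0,-0.0033,0,0,0,0.5],
  [0,0,-0.0033,0,0,0,0.5],
  [0,0,-0.0033,0,0,0,0.5],
  [0,0,-0.0033,0,0,0,0.5],
])

```text
time: 26.95
tcp_pos: [0.6045, 0.2592, 0.0181]
tcp_rot: [3.035, -0.811, -0.0]
force: [-0.1, 0.7, -0.6]
finger_gap: 0.0209
gripper_force: 0.0
```

Scaled: -100 mm is -0.3333, -65 mm is -0.2167.

Call:
carry_out([
  [0,0,-0.0333,0,0,0,0.5],
  [0,0,-0.1,0,0,0,0.5],
  [0,0,-0.2167,0,0,0,0.2],
  [0,0,-0.3333,0,0,0,-1],
  [0,0,-0.3333,0,0,0,-1],
])

```text
time: 27.45
tcp_pos: [0.6078, 0.261, 0.1255]
tcp_rot: [-3.027, 0.806, -0.015]
force: [0.9, 1.2, 0.3]
finger_gap: 0.0622
gripper_force: 0.0
```

Call:
carry_out([
  [0,0,0,0,0,0,-1],
  [0,0,0,0,0,0,-1],
  [0,0,0,0,0,0,-1],
  [0,0,0,0,0,0,-1],
  [0,0,0,0,0,0,-1],
])

```text
time: 27.95
tcp_pos: [0.6042, 0.259, 0.1174]
tcp_rot: [3.034, -0.81, -0.002]
force: [-0.1, 0.0, 0.2]
finger_gap: 0.0859
gripper_force: 0.0
```

```bash
python3 - <<'E'
from h import *
legs([(484,268,120,14),(363.5,276.5,120,57)])
E
```

```text
from [604.2 259.  117.4] yaw-29.9
shift [-108.7   52.1   -2.4] turn [  0.1   0.1 -43.9] dist121
shift [-114.9  -37.4    0. ] turn [  0.   0. -43.] dist121
```

Scaled: -109 mm is -0.3633, -88 mm is -0.2933, -42 degrees is -0.3665.

Call:
carry_out([
  [-0.0733,0.0333,0,0,0,-0.0733,-1],
  [-0.1467,0.07,0,0,0,-0.1466,-1],
  [-0.22,0.1033,0,0,0,-0.2199,-1],
  [-0.2933,0.14,0,0,0,-0.2932,-1],
  [-0.3633,0.1733,0,0,0,-0.3665,-1],
])

```text
time: 28.45
tcp_pos: [0.483, 0.2683, 0.118]
tcp_rot: [3.123, 0.34, -0.001]
force: [0.7, 0.2, 0.9]
finger_gap: 0.0852
gripper_force: 0.0
```

Scaled: -115 mm is -0.3833, -92 mm is -0.3067, -42 degrees is -0.3665.

Call:
carry_out([
  [-0.0767,-0.0233,0,0,0,-0.0733,-1],
  [-0.1533,-0.05,0,0,0,-0.1466,-1],
  [-0.23,-0.0733,0,0,0,-0.2199,-1],
  [-0.3067,-0.1,0,0,0,-0.2932,-1],
  [-0.3833,-0.1233,0,0,0,-0.3665,-1],
])

```text
time: 28.95
tcp_pos: [0.363, 0.2806, 0.1183]
tcp_rot: [2.794, 1.437, 0.0]
force: [0.1, 0.8, -0.3]
finger_gap: 0.0854
gripper_force: 0.0
```

Scaled: -3 degrees is -0.0262.

Call:
carry_out([
  [0,0,0,0,0,-0.0262,-1],
  [0,0,0,0,0,-0.0262,-1],
  [0,0,0,0,0,-0.0262,-1],
  [0,0,0,0,0,-0.0262,-1],
  [0,0,0,0,0,-0.0262,-1],
])

```text
time: 29.45
tcp_pos: [0.3642, 0.2805, 0.1182]
tcp_rot: [2.76, 1.5, -0.0]
force: [-0.6, -0.3, 0.4]
finger_gap: 0.0853
gripper_force: 0.0
```

```bash
python3 - <<'E'
from h import *
s=read_state();p=(np.array(s['tcp_pos']),np.array(s['tcp_rot']));print(s['qpos'])
im,d=camera('wrist');W=cloud('wrist',d,p);ok=d>0;ok[240:]=False;blobs(W,ok,.006,200,60000)
im,d=camera('top');W=cloud('top',d);ok=d>0;ok[:,:130]=0;ok[:,200:]=0;blobs(W,ok,.016,25,900)
cv2.imwrite('pics/t4.png',cv2.resize(im[100:260,90:410],None,fx=2.5,fy=2.5)[:,:,::-1])
legs([(363.2,277,13,57)])
E
```

```text
[ 1.01133895e+00  2.46956837e-01 -5.56119491e-01  3.54565378e-05
 -7.67888484e-01  1.55466751e+00]
px [454.  77.] n 2542 z13.9 c [569.  259.8] size [100.8  74.3] ang60.6 zmed 12.5
px [486.  59.] n 1227 z22.0 c [579.2 273.9] size [16.2 33.2] ang60.1 zmed 20.5
px [173.  94.] n 3876 z43.4 c [354.6 385.1] size [42.1 42.7] ang15.3 zmed 42.1
px [257. 193.] n 1565 z16.9 c [363.1 279.8] size [91.4 15.7] ang57.3 zmed 15.7
px [188.  46.] n 102 z112.6 c [868.1 169. ] size [40.   7.2] ang15.8 zmed 79.8
px [170.  56.] n 101 z113.3 c [843.9 222.4] size [47.5 11.6] ang37.6 zmed 68.5
px [160. 146.] n 181 z23.6 c [608.8 256.9] size [16.5 90.5] ang60.5 zmed 20.3
px [140. 226.] n 660 z323.7 c [366.4 241.6] size [ 6.6 37.2] ang89.8 zmed 233.4
from [364.1 280.4 118.2] yaw57.0
shift [ -3.3   1.1 105.2] turn [-0.  0.  0.] dist105
```

View pics/t4.png

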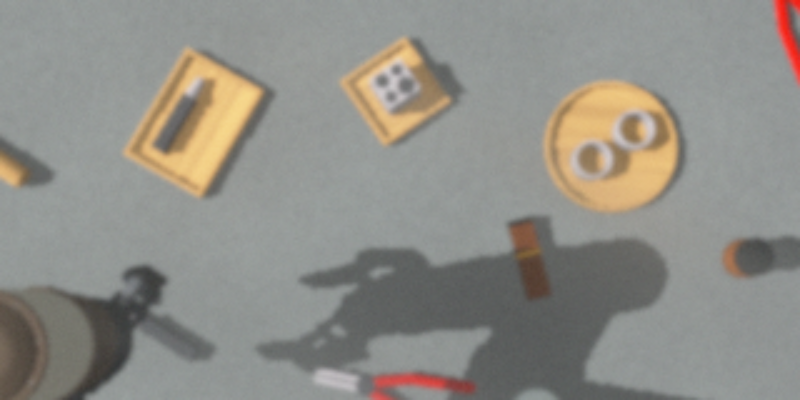

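The first punch is in the long tray at crop (180,118), the block is hollows up at (396,85), and both rings stand in the dish at (592,160) and (635,130). Now the second punch.

Scaled: 105 mm is 0.35, 101 mm is 0.3367.

Call:
carry_out([
  [-0.0233,0,0.1167,0,0,0,-1],
  [-0.0233,0,0.2333,0,0,0,-1],
  [-0.0233,0,0.3067,0,0,0,-1],
  [-0.0233,0,0.3367,0,0,0,-1],
  [-0.0233,0,0.35,0,0,0,-1],
])

```text
time: 30.05
tcp_pos: [0.3601, 0.2745, 0.0126]
tcp_rot: [2.759, 1.501, -0.002]
force: [0.3, -0.2, -0.1]
finger_gap: 0.0851
gripper_force: 0.0
```

Call:
carry_out([
  [0,0,0,0,0,0,0],
  [0,0,0,0,0,0,0.3],
  [0,0,0,0,0,0,1],
  [0,0,0,0,0,0,1],
  [0,0,0,0,0,0,1],
])

```text
time: 30.55
tcp_pos: [0.3603, 0.275, 0.0141]
tcp_rot: [-2.759, -1.502, -0.002]
force: [1.8, 2.8, 0.8]
finger_gap: 0.0142
gripper_force: 59.1
```

Scaled: -90 mm is -0.3, -80 mm is -0.2667.

Call:
carry_out([
  [0,0,0,0,0,0,1],
  [0,0,-0.0333,0,0,0,1],
  [0,0,-0.1333,0,0,0,1],
  [0,0,-0.2667,0,0,0,1],
  [0,0,-0.3,0,0,0,1],
])

```text
time: 31.05
tcp_pos: [0.3614, 0.2765, 0.1074]
tcp_rot: [-2.756, -1.501, -0.012]
force: [0.4, 1.4, -0.8]
finger_gap: 0.0144
gripper_force: 58.9
```

Call:
carry_out([
  [0,0,0,0,0,0,1],
  [0,0,0,0,0,0,1],
  [0,0,0,0,0,0,1],
  [0,0,0,0,0,0,1],
  [0,0,0,0,0,0,1],
])

```text
time: 31.55
tcp_pos: [0.3597, 0.2742, 0.1023]
tcp_rot: [2.759, 1.501, -0.003]
force: [0.3, -0.1, -1.5]
finger_gap: 0.0143
gripper_force: 58.9
```

```bash
python3 - <<'E'
from h import *
legs([(473,251,105,15),(586,228,105,-27),(586,228,105,-30)])
E
```

```text
from [359.7 274.2 102.3] yaw57.1
shift [ 42.1 107.7  -2.8] turn [ 0.   0.1 42.1] dist116
shift [103.2  51.5   0. ] turn [ 0.  0. 42.] dist115
shift [0. 0. 0.] turn [0. 0. 3.] dist0
```

Scaled: 108 mm is 0.36, 86 mm is 0.2867, 42 degrees is 0.3665.

Call:
carry_out([
  [0.0267,0.07,0,0,0,0.0733,1],
  [0.0567,0.1433,0,0,0,0.1466,1],
  [0.0833,0.2167,0,0,0,0.2199,1],
  [0.1133,0.2867,0,0,0,0.2932,1],
  [0.14,0.36,0,0,0,0.3665,1],
])

```text
time: 32.05
tcp_pos: [0.4743, 0.2509, 0.1025]
tcp_rot: [3.115, 0.403, -0.002]
force: [0.3, 0.5, -2.0]
finger_gap: 0.0141
gripper_force: 59.0
```

Scaled: 103 mm is 0.3433, 83 mm is 0.2767, 42 degrees is 0.3665.

Call:
carry_out([
  [0.0667,0.0333,0,0,0,0.0733,1],
  [0.1367,0.0667,0,0,0,0.1466,1],
  [0.2067,0.1033,0,0,0,0.2199,1],
  [0.2767,0.1367,0,0,0,0.2932,1],
  [0.3433,0.17,0,0,0,0.3665,1],
])

```text
time: 32.55
tcp_pos: [0.5869, 0.2284, 0.1021]
tcp_rot: [3.052, -0.74, -0.002]
force: [-0.4, -0.3, -1.6]
finger_gap: 0.0144
gripper_force: 59.0
```

Scaled: 46 mm is 0.1533, 40 mm is 0.1333, 3 degrees is 0.0262.

Call:
carry_out([
  [0,0,0,0,0,0.0262,1],
  [0,0,0.05,0,0,0.0262,1],
  [0,0,0.1333,0,0,0.0262,1],
  [0,0,0.1533,0,0,0.0262,1],
  [0,0,0.1533,0,0,0.0262,1],
])

```text
time: 33.05
tcp_pos: [0.5854, 0.2282, 0.0555]
tcp_rot: [3.032, -0.81, -0.004]
force: [0.1, 0.3, -1.4]
finger_gap: 0.0142
gripper_force: 58.9
```

Call:
carry_out([
  [0,0,0,0,0,0,1],
  [0,0,0,0,0,0,1],
  [0,0,0,0,0,0,1],
  [0,0,0,0,0,0,1],
  [0,0,0,0,0,0,1],
])

```text
time: 33.55
tcp_pos: [0.5864, 0.2289, 0.0578]
tcp_rot: [-3.035, 0.81, -0.001]
force: [-0.4, 0.2, -1.4]
finger_gap: 0.0143
gripper_force: 58.9
```

```bash
python3 - <<'E'
from h import *
legs([(586,228,19,-30)])
f=camera('top')[0];cv2.imwrite('pics/t5.png',cv2.resize(f[90:210,110:290],None,fx=4,fy=4)[:,:,::-1])
E
```

```text
from [586.4 228.9  57.8] yaw-29.9
shift [ 0.1  1.  38.8] turn [-0.  -0.   0.1] dist39
```

View pics/t5.png

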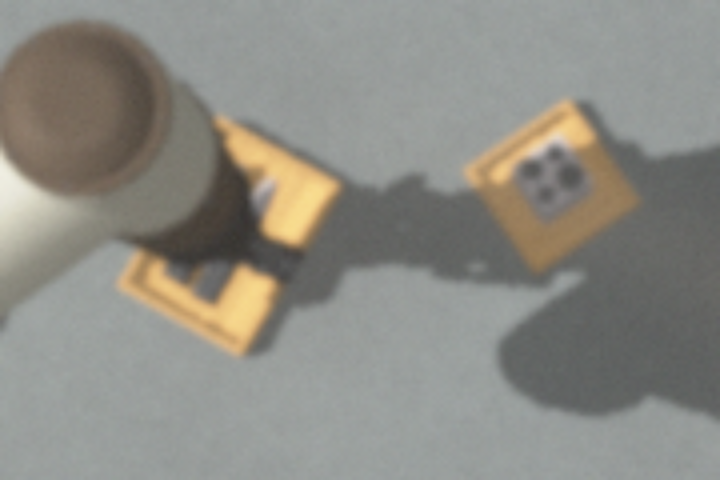

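The held punch, with its tail at (212,282), runs parallel to the placed one, whose tail is at (180,268), and there's room between them for the finger. Lower it.

Scaled: 39 mm is 0.13, 37 mm is 0.1233.

Call:
carry_out([
  [0,0.0067,0.05,0,0,0,1],
  [0,0.0067,0.0933,0,0,0,1],
  [0,0.0067,0.1133,0,0,0,1],
  [0,0.0067,0.1233,0,0,0,1],
  [0,0.0067,0.13,0,0,0,1],
])

```text
time: 34.1
tcp_pos: [0.5849, 0.2268, 0.0192]
tcp_rot: [3.034, -0.809, -0.002]
force: [-6.6, -1.9, 14.1]
finger_gap: 0.0143
gripper_force: 60.8
```

Scaled: 1 mm is 0.0033.

Call:
carry_out([
  [0,0,0.0033,0,0,0,1],
  [0,0,0.0033,0,0,0,1],
  [0,0,0.0033,0,0,0,1],
  [0,0,0.0033,0,0,0,1],
  [0,0,0.0033,0,0,0,1],
])

```text
time: 34.6
tcp_pos: [0.5851, 0.2269, 0.0192]
tcp_rot: [3.035, -0.81, 0.0]
force: [-4.9, -0.7, 7.5]
finger_gap: 0.0146
gripper_force: 60.0
```

Scaled: -1 mm is -0.0033.

Call:
carry_out([
  [0,0,-0.0033,0,0,0,0.5],
  [0,0,-0.0033,0,0,0,0.5],
  [0,0,-0.0033,0,0,0,0.5],
  [0,0,-0.0033,0,0,0,0.5],
  [0,0,-0.0033,0,0,0,0.5],
])

```text
time: 35.1
tcp_pos: [0.5853, 0.2271, 0.0182]
tcp_rot: [3.035, -0.811, 0.0]
force: [-0.1, -0.1, 1.3]
finger_gap: 0.0213
gripper_force: 0.0
```

Scaled: -160 mm is -0.5333, -120 mm is -0.4.

Call:
carry_out([
  [0,0,-0.0333,0,0,0,0.5],
  [0,0,-0.1167,0,0,0,0.5],
  [0,0,-0.25,0,0,0,0.5],
  [0,0,-0.4,0,0,0,0],
  [0,0,-0.5333,0,0,0,0],
])

```text
time: 35.6
tcp_pos: [0.5855, 0.2271, 0.1814]
tcp_rot: [-3.034, 0.81, -0.002]
force: [0.9, 0.1, 0.7]
finger_gap: 0.0429
gripper_force: 0.0
```

Scaled: -160 mm is -0.5333, -120 mm is -0.4.

Call:
carry_out([
  [-0.1333,0,0,0,0,0,0],
  [-0.2667,0,0,0,0,0,0],
  [-0.4,0,0,0,0,0,0],
  [-0.5333,0,0,0,0,0,0],
  [-0.5333,0,0,0,0,0,0],
])

```text
time: 36.1
tcp_pos: [0.4435, 0.3084, 0.1795]
tcp_rot: [-3.036, 0.803, 0.0]
force: [0.6, -0.1, 0.4]
finger_gap: 0.0428
gripper_force: 0.0
```

```bash
python3 - <<'E'
from h import *
im,d=camera('top');W=cloud('top',d);ok=d>0;blobs(W[100:220],ok[100:220],.018,30,900)
im2,d2=camera('scene');cv2.imwrite('pics/end.png',np.vstack([cv2.resize(x,(640,300)) for x in (im[100:260,70:410],im2[130:300,100:460])])[:,:,::-1])
E
```

```text
px [247.  34.] n 264 z50.2 c [636.2  13.5] size [41.7 41.1] ang35.2 zmed 46.4
px [159.  47.] n 143 z23.4 c [606.4 258.8] size [16.5 85.6] ang60.6 zmed 20.5
px [170.  55.] n 149 z24.3 c [582.2 228.8] size [15.8 78.9] ang61.1 zmed 20.4
px [343.  51.] n 94 z31.1 c [ 587.6 -255.1] size [43.  40.1] ang89.2 zmed 27.6
px [326.  63.] n 83 z31.9 c [ 554.  -206.5] size [39.4 42.3] ang0.2 zmed 28.2
px [301. 102.] n 236 z23.1 c [ 445. -135.] size [88.7 26.5] ang13.7 zmed 20.2
px [389. 102.] n 242 z54.5 c [ 442.8 -376.4] size [39.  36.8] ang20.4 zmed 50.6
```

View pics/end.png

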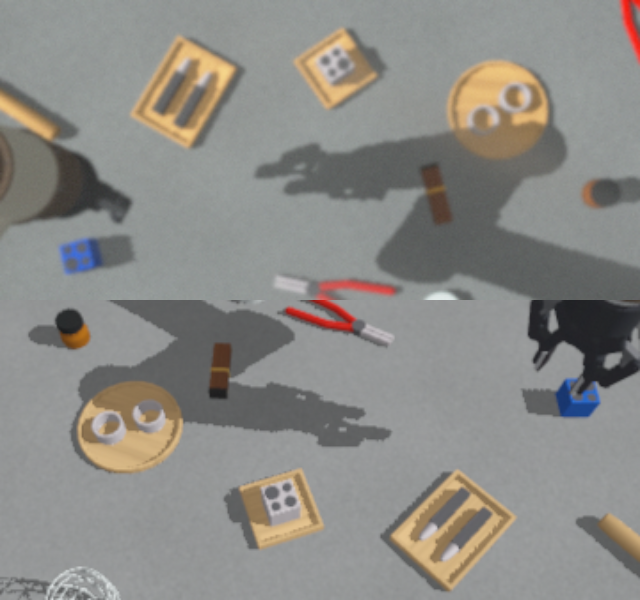

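Both views show the rings upright in the dish, the punches parallel in the long tray and the block hollows up in its tray. The jar and clamp haven't moved, and the arm is clear.

Call:
carry_out([
  [0,0,0,0,0,0,0],
  [0,0,0,0,0,0,0],
  [0,0,0,0,0,0,0],
  [0,0,0,0,0,0,0],
  [0,0,0,0,0,0,0],
])

```text
time: 36.7
tcp_pos: [0.4468, 0.3065, 0.1781]
tcp_rot: [3.035, -0.812, -0.0]
force: [0.0, -0.2, -0.0]
finger_gap: 0.0429
gripper_force: 0.0
```

```bash
python3 -c "
from bench import *
print(sign_off())"
```

```text
the job is handed in; nothing more can be done
None
```

I handed the job in at about 37 s: both rings stand in the dish, both punches lie side by side in the long tray, the dapping block is hollows up in the square tray, and the jar and ring clamp haven't moved; the hand-in gave no verdict, but the last camera check put every piece within its limits.

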